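# Bring the orange-capped tube of a tube rotator upright

### The job

The orange-capped tube on the tube rotator is to be opened next. Turn the wheel by hand, gently pushing one spoke after another with the fingertips, until the orange-capped tube points straight up with its cap on top, and leave the wheel standing still there. Push only the bare spokes, do not touch the tubes or the middle part that holds them, do not grip or spin the wheel, and leave the other things on the bench where they lie.

Things in the scene. Friction and masses are not known exactly. Their poses are not given: they have to be found in the camera images.
- axle (a point): Wheel centre of the tube rotator: on its level axle, in the upright plane of the six spokes, 200 mm above the bench. Fixed to the machine (does not turn with the wheel): x runs along the axle from the machine's front to its back, away from the robot; y to the left as one faces the machine; z up. The rotator is fixed to the bench and stands at varying places and yaw.
- housing (a point): Middle of the top front edge of the rotator's white housing, 68 mm behind the plane of the spokes, 252 mm above the bench; axes as axle. The housing is 112 mm wide, 125 mm deep, its carrying handle reaches 277 mm. Its grey foot plate: 150 mm wide, 16 mm high, from 33 to 223 mm behind the plane of the spokes.
- wheel (a joint): Turn of the whole wheel, rad: 0 (or 6.283) = the orange-capped tube straight up, cap on top; grows as the wheel turns clockwise seen from the front (by the robot). It turns either way, over a full turn, and starts about 1.7 to 4.6. The geared motor drags evenly (0.3 N m): 2 to 3 N at a spoke end turn it; it stops when no longer pushed and stays where it is left.
- spokes: The six bare spokes, 60 degrees apart in one upright plane, at 30, 90, 150, 210, 270 and 330 degrees clockwise from the orange-capped tube: 10 mm steel bars, the outer part (116 to 165 mm from the axle) in a round grey sleeve 16 mm thick. No outer ring joins their ends, so they can be pushed down from above, left or right of the axle. Origin on the axle; z along the orange-capped tube.
- spoke_end (a point): Rounded outer end of one spoke, the one a quarter turn clockwise (seen from the front) from the orange-capped tube: 165 mm from the axle, in the plane of the spokes; turns with the wheel. It is level, to the right of the axle, when the orange-capped tube is straight up.
- carrier: Not to be pushed: the middle of the wheel, that is the hub (72 mm across), an aluminium ring on the spokes (outer diameter 185 mm, 8 mm thick) with six black clips, and three 50 ml tubes in every other clip, lying radially in front of the ring, caps outwards, 120 degrees apart: one orange cap, two blue. Origin on the axle, in the plane of the spokes; z along the orange-capped tube.
- orange_cap (a point): Centre of the outer face of the orange cap, 128 mm from the axle, 24 mm in front of the plane of the spokes; turns with the wheel; z points along the tube out of the cap. All three tubes reach from 20 to 128 mm from the axle, 24 mm in front of the spokes; tubes 28 mm thick, caps 34 mm.
- rack: orange open wire-frame rack for 50 ml tubes, 81 x 116 x 62 mm, empty, loose on the bench to the right of the rotator; origin under its centre
- amber_bottle: small amber reagent bottle, 45 mm across, 82 mm high, loose, behind and left of the wheel; origin under its centre
- forceps: steel forceps, 115 x 12 x 10 mm, loose on the bench in front of the wheel; origin under their middle
- black_marker: black marker pen, 122 x 14 x 15 mm, loose on the bench left of the rotator, below the spoke ends; origin under its middle
- timer: white bench timer, 65 x 70 x 18 mm, loose, left of the rotator's housing; origin under its centre
- marker_1: white marker pen with a blue cap, 122 x 14 x 15 mm, loose on the bench well to the right of the work; origin under its middle

How it is judged:
By the outcome, as a careful person would: the job done as asked, in the order asked, and still so for the second after the job is handed in, with the robot touching nothing.
It also fails if it takes over 67 s, if anything falls off the work surface, if the arm or the gripper's body presses on something with over 40 N, if the wrist force passes 120 N, or if a joint passes its speed limit or range.

### The arm

A 6-joint arm with a two-finger parallel gripper is mounted at the origin on a cart in front of the work surface, level with it; the furniture and walls round the work are solid. World frame = base frame: x ahead of the robot, y to its left, z up, the work surface at z = 0. Lengths are in m, angles in degrees, forces in N, time in s.
With the tool pointing down it reaches from about 0.3 to 0.75 m from the base axis. Payload 8.5 kg.
Tool frame: the origin (TCP) lies between the finger pads; the fingertips stand env.finger_overhang ahead of it and the grasp point (between the pads) lies 2 mm behind it (env.finger_overhang is the distance from the TCP to the fingertips, in m); z points along the fingers, y is the line along which they close (so a half turn about z gives the same grasp; the last joint's range is limited). The gripper opens to 85 mm and grips with 20 to 120 N. Pads are 22 mm wide; open, the fingers measure 114 mm over their backs; the gripper's body (76 mm by 85 mm) begins 54 mm behind the grasp point. The pads swing forward as they close: fully open they stand 13 mm farther back than shut.
Start: joints at [-77.882, 21.807, 74.336, -0, 83.858, -12.336], TCP at [0.228, -0.501, 0.212] pointing down, gripper open.
Joint ranges: [-178.18, 178.18], [-50.72, 133.34], [12.68, 142.11], [-81.47, 261.47], [9.98, 163.14], [-165.26, 165.26]. Speed limits (degrees/s): [136.94, 136.94, 180, 180, 180, 180].

### API

Orientations are given as a 3x3 rotation matrix whose columns are the frame's x, y, z axes.
In Python, from rig import env gives the robot as it stands. The module is installed in compiled form; this text tells all that it offers.
- The arm moves only by the tool jog_arm, never from a script. Its arguments are lists of equal length, an entry for each row: "hand": the finger opening in m, from 0 to 0.0854; "travel": the shift along the world's x, y, z in m, a list of three; "yaw": the turn about the world's z in rad. A call has exactly 5 rows; each row shifts and turns the commanded pose from where the row before left it; what a row does not reach is not made up. A row lasts 1/8 s, in which the tool goes at most 62.5 mm and 10.7 degrees, less where a joint would pass 70% of its speed; a pose out of reach is approached as far as the arm can. A call is refused whole if a number of a shift passes 0.0625 or a number of a turn 0.188, either way. A call with a gripper value outside its range is refused whole. The fingers move at their own pace and stop on an object; "grip_force" is the grip in N (left out, the last holds). Time passes only in rows, so rows that do not move let the fingers close, or fill a call up. It gives the time, the measured TCP pose, the force, the opening and the grip force at its end, in the units of the state.
- env.observe(): the state, without advancing time (a new reading comes with each control period).
- env.get_image(name): name is "side" or "top"; returns the picture (400x640x3 uint8, red, green, blue); there is no depth.
- env.calibration(name): a dict with "fx", "fy", "cx", "cy" (pixels), "k1" (the pictures are not rectified: a ray, as slopes to the right and down, at radius r is drawn at 1 + k1 r^2 times it, then the intrinsics apply), "position" and "rotation" of the camera in the world. Camera axes: x right, y down, z forward; pixel columns grow to the right and rows downward; lengths in m; the calibration is good to about 2 mm. A picture is of the moment at which its call begins. calibration takes no time and is no camera call.
- env.close_job(): hands the job in; it is judged then, once.
The state is a dict: "time_s": time; "q": joint angles; "qvel": joint speeds; "joint_efforts": joint torques, N m; "position": TCP position; "tool_rot": TCP orientation; "ft_force": force on the tool from outside, world axes, zero at the start; "wrist_torque": the same for the moment, N m; "grip_width": finger opening in m; "gripper_force": force on a finger pad.
Only numpy, scipy, OpenCV 4.12 (cv2) and the standard library are available. Lean on these libraries where they do the work, as an engineer would, in place of code of your own. Each camera call takes 0.05 s, during which the arm holds its last target. There are 200 camera calls.

## Working session

There is one attempt and no reset: what is moved stays moved. The work goes in short steps, Python scripts to look and compute and a tool call to move; the robot and the scene stay as the last step left them, time stands still between calls to the robot, and variables do not carry over. Pictures are saved under pics/ and viewed, at most 10 in all, crops included, and the job is handed in when it is done.

Besides the shell and the picture viewer there is one more tool, called after "Call:" by a JSON object that holds its "api" and its "payload". jog_arm: Moves the arm, as the interface text tells. Its arguments: {"type":"object","properties":{"hand":{"type":"array"},"travel":{"type":"array"},"yaw":{"type":"array"},"grip_force":{"type":"number"}},"required":["hand","travel","yaw"]}

```bash
mkdir -p pics
python3 - <<'E'
from rig import env
import cv2
for n in("side","top"):
    cv2.imwrite(f"pics/{n}0.png",env.get_image(n)[:,:,::-1]); print(n,env.calibration(n))
print(env.observe()); print(env.finger_overhang)
E
```

```text
side {'fx': 392.06206843268757, 'fy': 392.06206843268757, 'cx': 317.9660014213833, 'cy': 200.96818293101762, 'k1': 0.032613538876851464, 'position': array([-0.02565609,  1.03331814,  0.75518079]), 'rotation': array([[-0.88228479, -0.18264016,  0.43383883],
       [-0.47008581,  0.38954835, -0.79200468],
       [-0.02434934, -0.90271516, -0.42954913]])}
top {'fx': 371.5992329167567, 'fy': 371.5992329167567, 'cx': 324.7234519557473, 'cy': 196.99333894462382, 'k1': -0.0024700486662610913, 'position': array([0.2350049 , 0.02015384, 1.52596903]), 'rotation': array([[ 0.09043512, -0.97244879,  0.21486004],
       [-0.99589647, -0.08756384,  0.02286452],
       [-0.00342061, -0.21604611, -0.97637717]])}
{'time_s': 0.1, 'q': array([-7.78826983e+01,  2.18380085e+01,  7.43766756e+01,  6.44164120e-04,
        8.38591426e+01, -1.23363353e+01]), 'qvel': array([-0.03035924, -0.07598837, -0.09864249, -0.05005019, -0.06232298,
        0.01865179]), 'joint_efforts': array([ 4.23410616e-03, -4.49221087e+01, -2.31657743e+01, -1.94212107e-04,
        3.70412847e-03,  1.31042304e-05]), 'position': array([ 0.2276138 , -0.50039318,  0.21118729]), 'tool_rot': array([[ 9.10297075e-01,  4.13955514e-01, -2.59548641e-04],
       [ 4.13955497e-01, -9.10296245e-01,  1.26215676e-03],
       [ 2.86210596e-04, -1.25637919e-03, -9.99999170e-01]]), 'ft_force': array([-0.03770553, -0.09060665,  0.19187935]), 'wrist_torque': array([-0.02512277,  0.0182348 ,  0.03003472]), 'gripper_force': 0.0, 'grip_width': 0.0853188826407068}
0.017
```

View pics/side0.png

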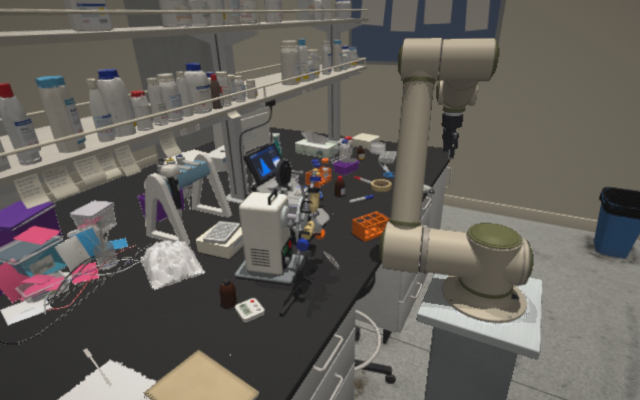

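View pics/top0.png

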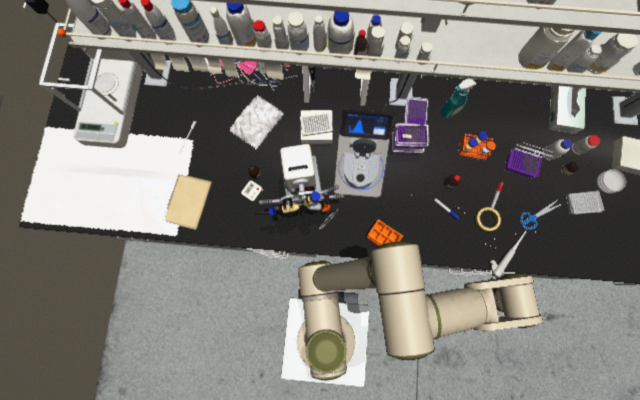

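The rotator is at about (300,190) in the top view and (285,230) in the side view. I'll enlarge both.

Run:
```python
import cv2
s=cv2.imread("pics/side0.png")[150:300,225:345]; t=cv2.imread("pics/top0.png")[135:235,240:350]
s=cv2.resize(s,None,fx=4,fy=4,interpolation=cv2.INTER_CUBIC);t=cv2.resize(t,None,fx=6,fy=6,interpolation=cv2.INTER_CUBIC)
cv2.imwrite("pics/s1.png",s);cv2.imwrite("pics/t1.png",t)
```

```text
(no output)
```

View pics/s1.png

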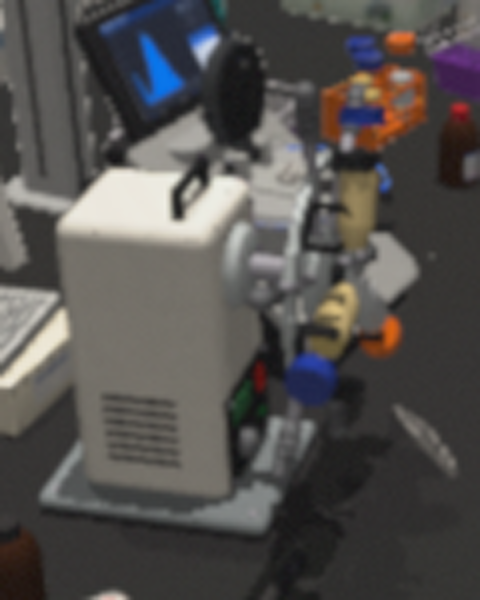

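View pics/t1.png

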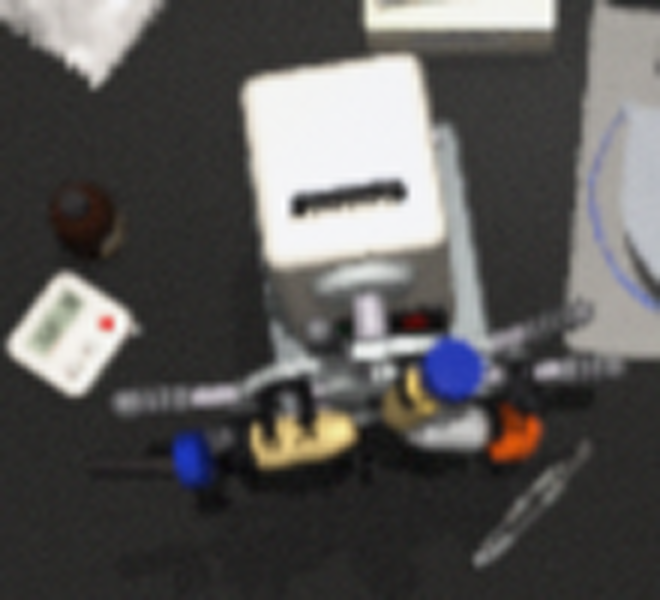

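```bash
cat > h.py <<'E'
import numpy as np
from rig import env
from scipy.optimize import least_squares
C={n:env.calibration(n) for n in("side","top")}
def proj(n,P):
    c=C[n]; p=(np.atleast_2d(P)-c["position"])@c["rotation"]; s=p[:,:2]/p[:,2:]
    s=s*(1+c["k1"]*(s**2).sum(1,keepdims=True))
    return s*[c["fx"],c["fy"]]+[c["cx"],c["cy"]]
def pt(v,r,a,dx,dz=0):  # angle a deg clockwise from orange; z offset
    x,y,yaw,w=v[:4]; t=w+np.radians(a); X=np.array([np.cos(yaw),np.sin(yaw),0]);Y=np.array([-X[1],X[0],0])
    return np.array([x,y,.2])+dx*X-r*np.sin(t)*Y+np.array([0,0,r*np.cos(t)+dz])
def hp(v,dx,dy,z):
    x,y,yaw=v[:3]; X=np.array([np.cos(yaw),np.sin(yaw),0]);Y=np.array([-X[1],X[0],0])
    return np.array([x,y,0])+dx*X+dy*Y+np.array([0,0,z])
E
cat > fit.py <<'E'
from h import *
T=lambda u,v:(240+u/6,135+v/6)
S=lambda u,v:(225+u/4,150+v/4)
obs=[("top",T(270,268),lambda v:hp(v,68,56,.252) if 0 else hp(v,.068,.056,.252)),("top",T(444,250),lambda v:hp(v,.068,-.056,.252)),
("top",T(243,80),lambda v:hp(v,.193,.056,.252)),("top",T(420,55),lambda v:hp(v,.193,-.056,.252)),
("top",T(515,432),lambda v:pt(v,.118,0,-.024)),("top",T(455,366),lambda v:pt(v,.128,240,-.024)),("top",T(190,460),lambda v:pt(v,.118,120,-.024)),
("side",S(382,335),lambda v:pt(v,.118,0,-.024)),("side",S(362,112),lambda v:pt(v,.120,240,-.024)),("side",S(312,378),lambda v:pt(v,.122,120,-.024))]
f=lambda v:np.concatenate([(proj(n,g(v))[0]-p) for n,p,g in obs])
r=min((least_squares(f,[.6,.1,0.1,w],loss='soft_l1') for w in(1.8,2.5,3.2,4)),key=lambda r:r.cost)
print(r.x,r.cost,np.degrees(r.x[3]));print(f(r.x).reshape(-1,2).round(1))
v=r.x
for a in range(30,360,60):
    P=pt(v,.165,a,0);q=proj("top",P)[0];q2=proj("side",P)[0]
    print(a,(np.degrees(v[3])+a)%360,P.round(3),((q-[240,135])*6).round(),((q2-[225,150])*4).round())
np.save("v.npy",v)
E
python3 fit.py
```

```text
[0.51100166 0.12909416 0.2409643  2.46691415] 6.453462842067615 141.34376929589703
[[-1.1  0.4]
 [ 1.2 -1.2]
 [-0.9 -1.3]
 [ 0.2 -1.5]
 [-1.7  0.5]
 [-0.1  0.7]
 [ 1.2 -0.3]
 [ 0.1 -0.7]
 [ 1.3  0.8]
 [ 0.2  0. ]]
30 171.34376929589703 [0.517 0.105 0.037] [429. 431.] [341. 434.]
90 231.34376929589703 [0.48  0.254 0.097] [192. 448.] [282. 482.]
150 291.343769295897 [0.474 0.278 0.26 ] [110. 403.] [259. 298.]
210 351.343769295897 [0.505 0.153 0.363] [314. 329.] [307.  81.]
270 51.343769295897005 [0.542 0.004 0.303] [593. 314.] [365.  83.]
330 111.343769295897 [ 0.548 -0.02   0.14 ] [623. 370.] [377. 251.]
```

```bash
cat > way.py <<'E'
from h import *
v=np.load("v.npy"); R=.152
def tcp(phi,off=.004):  # spoke left of axle, phi deg above level
    p=np.radians(phi); lat=R*np.cos(p)-.008*np.sin(p)-.011; z=.2+R*np.sin(p)+.008*np.cos(p)+.017
    return hp(v,off,lat,z)
if __name__=="__main__":
    prev=None
    for ph in (95,81,75,70,65,60,55,50,45,40,35,30,25,20,15,10,5,0):
        t=tcp(ph); print(ph,t.round(4),None if prev is None else (t-prev).round(4)); prev=t
E
python3 way.py
```

```text
95 [0.5226 0.0988 0.3677] None
81 [0.5137 0.1348 0.3684] [-0.0089  0.036   0.0007]
75 [0.51   0.1501 0.3659] [-0.0038  0.0153 -0.0025]
70 [0.5069 0.1626 0.3626] [-0.0031  0.0125 -0.0033]
65 [0.5039 0.1747 0.3581] [-0.003   0.0122 -0.0044]
60 [0.501  0.1864 0.3526] [-0.0029  0.0117 -0.0055]
55 [0.4983 0.1977 0.3461] [-0.0028  0.0112 -0.0065]
50 [0.4957 0.2083 0.3386] [-0.0026  0.0106 -0.0075]
45 [0.4932 0.2182 0.3301] [-0.0024  0.01   -0.0084]
40 [0.491  0.2274 0.3208] [-0.0023  0.0092 -0.0093]
35 [0.4889 0.2358 0.3107] [-0.0021  0.0084 -0.0101]
30 [0.4871 0.2433 0.2999] [-0.0018  0.0075 -0.0108]
25 [0.4854 0.2499 0.2885] [-0.0016  0.0065 -0.0114]
20 [0.4841 0.2554 0.2765] [-0.0014  0.0056 -0.012 ]
15 [0.483  0.2599 0.2641] [-0.0011  0.0045 -0.0124]
10 [0.4821 0.2634 0.2513] [-0.0008  0.0034 -0.0128]
5 [0.4815 0.2657 0.2382] [-0.0006  0.0024 -0.0131]
0 [0.4812 0.267  0.225 ] [-0.0003  0.0012 -0.0132]
```

Call:
{"api": "jog_arm", "payload": {"hand": [0,0,0,0,0], "travel": [[0,0,0.05],[0,0,0.05],[0,0,0.05],[0,0,0.05],[0,0,0.05]], "yaw": [0.173,0.173,0.173,0.173,0.173], "grip_force": 20}}

```text
time_s: 0.72
position: [0.2276, -0.5002, 0.4631]
tool_rot: [[0.27, 0.963, -0.0], [0.963, -0.27, 0.0], [0.0, -0.0, -1.0]]
ft_force: [-0.5, -0.2, 0.2]
grip_width: 0.0001
gripper_force: 0.0
```

Call:
{"api": "jog_arm", "payload": {"hand": [0,0,0,0,0], "travel": [[0.018,0.042,0],[0.018,0.042,0],[0.018,0.042,0],[0.018,0.042,0],[0.018,0.042,0]], "yaw": [0.173,0.173,0.173,0,0]}}

```text
time_s: 1.35
position: [0.318, -0.2892, 0.4614]
tool_rot: [[-0.238, 0.971, -0.0], [0.971, 0.238, 0.001], [0.001, -0.0, -1.0]]
ft_force: [-0.2, -0.7, -0.2]
grip_width: 0.0003
gripper_force: 0.0
```

Call:
{"api": "jog_arm", "payload": {"hand": [0,0,0,0,0], "travel": [[0.018,0.042,0],[0.018,0.042,0],[0.018,0.042,0],[0.018,0.042,0],[0.018,0.042,0]], "yaw": [0,0,0,0,0]}}

```text
time_s: 1.98
position: [0.408, -0.0791, 0.4615]
tool_rot: [[-0.238, 0.971, -0.0], [0.971, 0.238, 0.0], [0.0, -0.0, -1.0]]
ft_force: [0.2, -1.1, -0.4]
grip_width: -0.0
gripper_force: 0.0
```

Call:
{"api": "jog_arm", "payload": {"hand": [0,0,0,0,0], "travel": [[0.022,0.04,0],[0.022,0.04,0],[0.022,0.04,0],[0.022,0.04,0],[0.021,0.038,0]], "yaw": [0,0,0,0,0]}}

```text
time_s: 2.6
position: [0.5172, 0.1189, 0.4614]
tool_rot: [[-0.238, 0.971, -0.001], [0.971, 0.238, -0.0], [0.0, -0.001, -1.0]]
ft_force: [0.8, -0.3, 1.4]
grip_width: -0.0001
gripper_force: 0.0
```

```bash
cat > look.py <<'E'
import sys,cv2,numpy as np
from rig import env
n=sys.argv[1]
s=env.get_image("side");t=env.get_image("top");cv2.imwrite(f"pics/{n}s.png",s[:,:,::-1]);cv2.imwrite(f"pics/{n}t.png",t[:,:,::-1])
a=cv2.resize(s[130:300,245:345,::-1],None,fx=3.5,fy=3.5,interpolation=cv2.INTER_CUBIC);b=cv2.resize(t[135:235,240:350,::-1],None,fx=4,fy=4,interpolation=cv2.INTER_CUBIC)
o=np.zeros((595,790,3),np.uint8);o[:,:350]=a;o[:400,350:790]=b
cv2.imwrite(f"pics/{n}.png",o);print(env.observe()["position"])
E
python3 look.py a
```

```text
[0.51788413 0.12014071 0.45992958]
```

View pics/a.png

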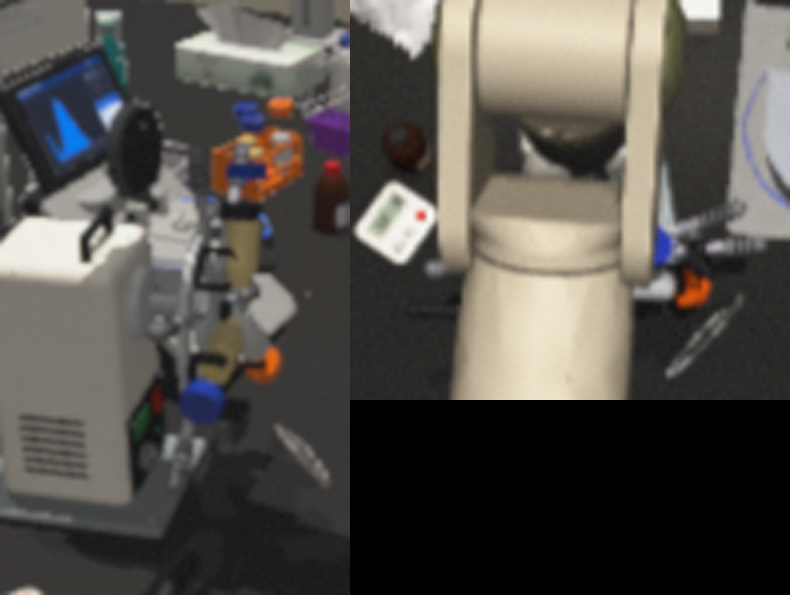

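The arm blocks the top view, and the gripper isn't visible in the side crop. I'll check the full side picture.

```bash
python3 -c "
from h import *
print(proj('side',[[.518,.12,.443],[.518,.12,.53]]))"
```

```text
[[302.63315789 138.7812162 ]
 [301.28589606 107.2974309 ]]
```

View pics/as.png

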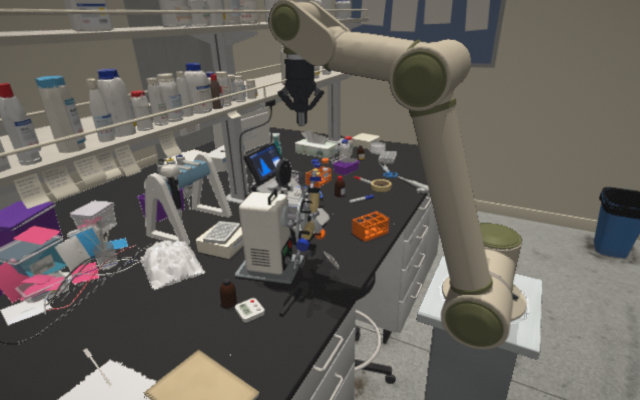

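```bash
python3 -c "
import cv2
s=cv2.imread('pics/as.png')[80:190,265:340];cv2.imwrite('pics/as2.png',cv2.resize(s,None,fx=5,fy=5,interpolation=cv2.INTER_CUBIC))"
```

```text
(no output)
```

View pics/as2.png

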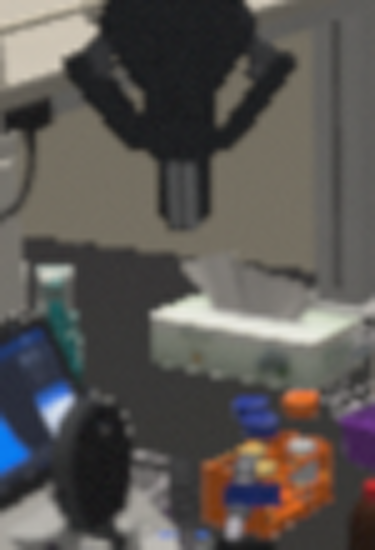

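```bash
python3 -c "
from h import *
print(proj('side',[[.228,-.5,.195],[.228,-.5,.208],[.228,-.5,.24],[.518,.12,.48],[.518,.12,.46]]))
print(env.observe()['q'])
import cv2
s=cv2.imread('pics/side0.png')[90:180,420:480];t=cv2.imread('pics/top0.png')[250:360,450:560]
o=np.zeros((550,790,3),np.uint8);o[:450,:300]=cv2.resize(s,None,fx=5,fy=5);o[:440,320:760]=cv2.resize(t,None,fx=4,fy=4)
cv2.imwrite('pics/g0.png',o)"
```

```text
[[446.36062504 166.28292549]
 [446.74917945 163.19487341]
 [447.72009402 155.49584545]
 [302.07275011 125.67025566]
 [302.37790319 132.80677463]]
[ 2.75771161e-01  1.80712090e+01  4.02904401e+01  3.56924683e-02
  1.21812721e+02 -1.36760911e+01]
```

View pics/g0.png

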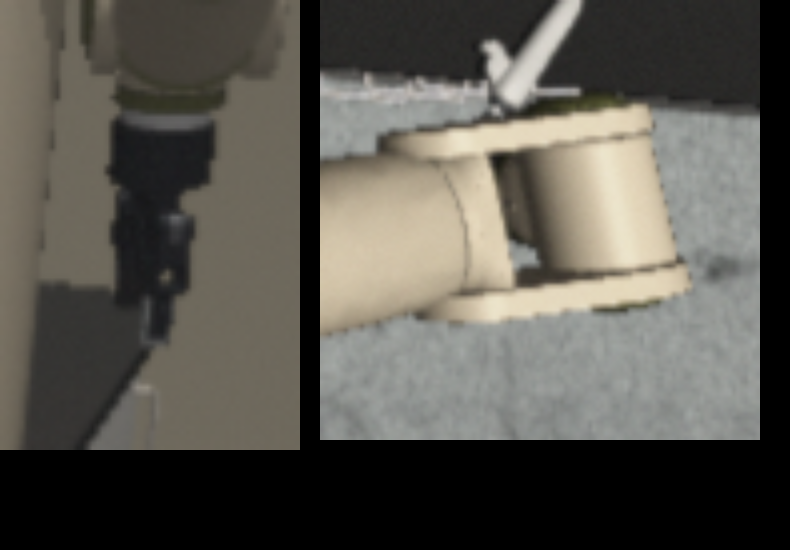

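```bash
python3 -c "
from h import *
print(proj('top',[[.518,.12,z] for z in (.44,.5,.56,.62,.7)]))
print(proj('side',[[.518,.12,z] for z in (.5,.55,.6,.65,.7)]))
import cv2
s=cv2.imread('pics/as.png')[0:135,240:360];t=cv2.imread('pics/at.png')[100:235,240:350]
o=np.zeros((560,800,3),np.uint8);o[:540,:400]=cv2.resize(s,(400,540),interpolation=cv2.INTER_CUBIC);o[:486,400:796]=cv2.resize(t,(396,486),interpolation=cv2.INTER_CUBIC)
cv2.imwrite('pics/g1.png',o)"
```

```text
[[301.52648611 180.67891117]
 [300.17876784 175.25779327]
 [298.67417241 169.20554456]
 [296.98362339 162.40516808]
 [294.37538369 151.91303767]]
[[301.76220037 118.41401712]
 [300.9611209   99.72613309]
 [300.12249901  80.20812702]
 [299.24324595  59.7937535 ]
 [298.31990409  38.40891573]]
```

View pics/g1.png

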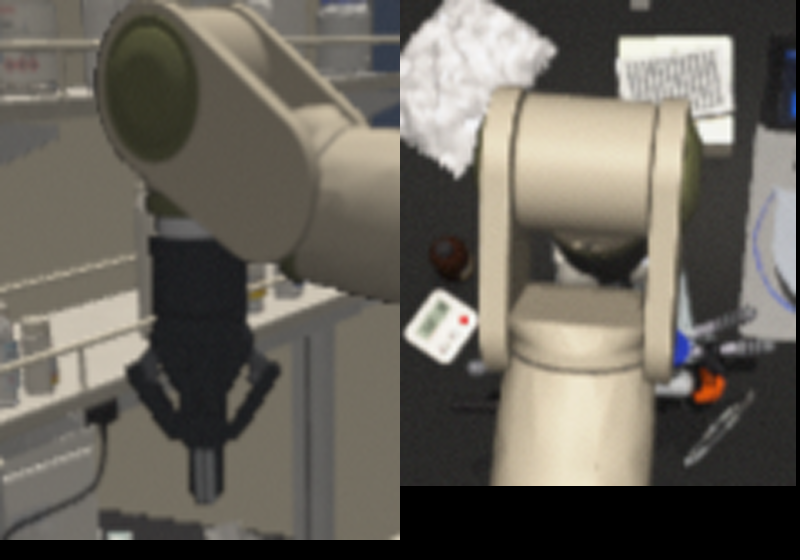

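Side view: the closed fingertip is at about (301,125), roughly 35 mm higher than the reported TCP suggests. I'll check this by touching the left spoke gently from above, which also starts turning the wheel the right way.

Call:
{"api": "jog_arm", "payload": {"hand": [0,0,0,0,0], "travel": [[-0.007,0.028,0],[-0.007,0.028,0],[-0.007,0.028,0],[-0.007,0.028,0],[-0.007,0.029,0]], "yaw": [0,0,0,0,0]}}

```text
time_s: 3.32
position: [0.4813, 0.2587, 0.4617]
tool_rot: [[-0.237, 0.971, -0.0], [0.971, 0.237, -0.0], [-0.0, -0.0, -1.0]]
ft_force: [0.2, 0.6, 0.1]
grip_width: 0.0
gripper_force: 0.0
```

Call:
{"api": "jog_arm", "payload": {"hand": [0,0,0,0,0], "travel": [[0,0,-0.033],[0,0,-0.033],[0,0,-0.033],[0,0,-0.033],[0,0,-0.033]], "yaw": [0,0,0,0,0]}}

```text
time_s: 3.95
position: [0.4814, 0.2577, 0.2956]
tool_rot: [[-0.237, 0.971, -0.0], [0.971, 0.237, -0.0], [-0.0, -0.0, -1.0]]
ft_force: [0.8, -0.3, -0.9]
grip_width: -0.0
gripper_force: 0.0
```

Call:
{"api": "jog_arm", "payload": {"hand": [0,0,0,0,0], "travel": [[0,0,0],[0,0,0],[0,0,-0.003],[0,0,-0.003],[0,0,-0.002]], "yaw": [0,0,0,0,0]}}

```text
time_s: 4.58
position: [0.4817, 0.2584, 0.2887]
tool_rot: [[-0.238, 0.971, 0.0], [0.971, 0.238, 0.0], [0.0, 0.0, -1.0]]
ft_force: [-0.3, 0.7, 0.3]
grip_width: -0.0002
gripper_force: 0.0
```

Call:
{"api": "jog_arm", "payload": {"hand": [0,0,0,0,0], "travel": [[0,0,-0.002],[0,0,-0.002],[0,0,-0.002],[0,0,-0.002],[0,0,-0.002]], "yaw": [0,0,0,0,0]}}

```text
time_s: 5.2
position: [0.4817, 0.2584, 0.2786]
tool_rot: [[-0.238, 0.971, 0.0], [0.971, 0.238, 0.0], [0.0, 0.0, -1.0]]
ft_force: [-0.4, -1.1, 0.8]
grip_width: 0.0001
gripper_force: 0.0
```

Run:
```python
import sys,cv2,numpy as np
from rig import env
for n,b in(("side",(130,300,215,345)),("top",(135,235,240,350))):
    for k in "x":
        im=env.get_image(n)[b[0]:b[1],b[2]:b[3]];old=cv2.imread(f"pics/{n}0.png")[b[0]:b[1],b[2]:b[3],::-1]
        for t,i in(("old",old),("new",im)):
            h=cv2.cvtColor(np.ascontiguousarray(i),cv2.COLOR_RGB2HSV)
            for c,lo,hi in(("or",(5,190,120),(15,255,255)),("bl",(108,180,60),(125,255,255))):
                m=cv2.inRange(h,lo,hi);N,_,s,ce=cv2.connectedComponentsWithStats(m)
                print(n,t,c,[(tuple((ce[j]+[b[2],b[0]]).round(1)),int(s[j,4])) for j in range(1,N) if s[j,4]>15])
```

```text
side old or [((np.float64(320.4), np.float64(171.1)), 17), ((np.float64(321.7), np.float64(181.8)), 27), ((np.float64(322.0), np.float64(233.7)), 29)]
side old bl [((np.float64(302.8), np.float64(240.8)), 20)]
side new or [((np.float64(320.4), np.float64(171.1)), 17), ((np.float64(320.6), np.float64(182.3)), 36), ((np.float64(321.4), np.float64(234.2)), 33)]
side new bl [((np.float64(264.8), np.float64(172.4)), 16), ((np.float64(302.0), np.float64(240.7)), 19)]
top old or [((np.float64(325.8), np.float64(207.8)), 37)]
top old bl [((np.float64(314.8), np.float64(196.4)), 62), ((np.float64(271.5), np.float64(211.0)), 44)]
top new or [((np.float64(325.8), np.float64(207.8)), 36)]
top new bl [((np.float64(314.9), np.float64(196.3)), 62)]
```

Call:
{"api": "jog_arm", "payload": {"hand": [0,0,0,0,0], "travel": [[0,0,-0.002],[0,0,-0.002],[0,0,-0.002],[0,0,-0.002],[0,0,-0.002]], "yaw": [0,0,0,0,0]}}

```text
time_s: 5.92
position: [0.4817, 0.2583, 0.2686]
tool_rot: [[-0.238, 0.971, -0.0], [0.971, 0.238, -0.0], [0.0, -0.0, -1.0]]
ft_force: [-0.6, -0.2, -0.7]
grip_width: -0.0001
gripper_force: 0.0
```

Call:
{"api": "jog_arm", "payload": {"hand": [0,0,0,0,0], "travel": [[0,0,-0.002],[0,0,-0.002],[0,0,-0.002],[0,0,-0.002],[0,0,-0.002]], "yaw": [0,0,0,0,0]}}

```text
time_s: 6.55
position: [0.4817, 0.2584, 0.2586]
tool_rot: [[-0.238, 0.971, 0.0], [0.971, 0.238, 0.0], [0.0, 0.0, -1.0]]
ft_force: [-0.1, -0.2, -0.2]
grip_width: -0.0
gripper_force: 0.0
```

Call:
{"api": "jog_arm", "payload": {"hand": [0,0,0,0,0], "travel": [[0,0,-0.002],[0,0,-0.002],[0,0,-0.002],[0,0,-0.002],[0,0,-0.002]], "yaw": [0,0,0,0,0]}}

```text
time_s: 7.18
position: [0.4817, 0.2584, 0.2486]
tool_rot: [[-0.238, 0.971, -0.0], [0.971, 0.238, 0.0], [0.0, -0.0, -1.0]]
ft_force: [0.0, 0.1, 0.4]
grip_width: 0.0003
gripper_force: 0.0
```

```bash
cat > caps.py <<'E'
import cv2,numpy as np
from rig import env
for n,b in(("side",(130,300,215,345)),("top",(135,235,240,350))):
    h=cv2.cvtColor(np.ascontiguousarray(env.get_image(n)[b[0]:b[1],b[2]:b[3]]),cv2.COLOR_RGB2HSV)
    for c,lo,hi in(("or",(5,190,120),(15,255,255)),("bl",(108,180,60),(125,255,255))):
        N,_,s,ce=cv2.connectedComponentsWithStats(cv2.inRange(h,lo,hi))
        print(n,c,[((ce[j]+[b[2],b[0]]).round(1).tolist(),int(s[j,4])) for j in range(1,N) if s[j,4]>12])
E
python3 caps.py
```

```text
side or [([325.0, 160.5], 16), ([320.4, 171.1], 17), ([307.7, 177.7], 22), ([320.5, 182.5], 38), ([321.4, 234.1], 34)]
side bl [([264.1, 173.0], 14), ([302.7, 240.8], 20)]
top or [([325.8, 207.8], 37)]
top bl [([314.8, 196.3], 61)]
```

Call:
{"api": "jog_arm", "payload": {"hand": [0,0,0,0,0], "travel": [[0,0,-0.002],[0,0,-0.002],[0,0,-0.002],[0,0,-0.002],[0,0,-0.002]], "yaw": [0,0,0,0,0]}}

```text
time_s: 7.9
position: [0.4818, 0.2585, 0.2389]
tool_rot: [[-0.238, 0.971, 0.001], [0.971, 0.238, 0.0], [0.0, 0.001, -1.0]]
ft_force: [0.8, 0.5, 2.4]
grip_width: -0.0001
gripper_force: 1.1
```

```bash
python3 caps.py; python3 look.py b
```

```text
side or [([325.1, 160.4], 14), ([320.4, 170.8], 16), ([307.7, 177.9], 23), ([320.4, 182.4], 40), ([321.8, 233.2], 30)]
side bl [([264.7, 164.4], 18), ([302.8, 241.4], 25)]
top or [([326.2, 207.5], 40)]
top bl [([314.0, 196.6], 63)]
[0.4817007  0.25833921 0.23871802]
```

Call:
{"api": "jog_arm", "payload": {"hand": [0,0,0,0,0], "travel": [[0,0,-0.004],[0,0,-0.004],[0,0,-0.004],[0,0,-0.004],[0,0,-0.004]], "yaw": [0,0,0,0,0]}}

```text
time_s: 8.72
position: [0.4816, 0.2584, 0.2184]
tool_rot: [[-0.238, 0.971, -0.0], [0.971, 0.238, 0.0], [0.0, -0.0, -1.0]]
ft_force: [0.2, 0.6, 2.8]
grip_width: 0.0002
gripper_force: 1.1
```

Call:
{"api": "jog_arm", "payload": {"hand": [0,0,0,0,0], "travel": [[0,0.001,-0.004],[0,0.001,-0.004],[0,0.001,-0.004],[0,0.001,-0.004],[0,0.001,-0.004]], "yaw": [0,0,0,0,0]}}

```text
time_s: 9.35
position: [0.4817, 0.2633, 0.1984]
tool_rot: [[-0.238, 0.971, 0.0], [0.971, 0.238, -0.0], [-0.0, 0.0, -1.0]]
ft_force: [-0.4, -1.6, 1.6]
grip_width: 0.0
gripper_force: 1.1
```

Call:
{"api": "jog_arm", "payload": {"hand": [0,0,0,0,0], "travel": [[0,0,-0.003],[0,0,-0.003],[0,0,-0.002],[0,0,0],[0,0,0.002]], "yaw": [0,0,0,0,0]}}

```text
time_s: 9.98
position: [0.4816, 0.2632, 0.1925]
tool_rot: [[-0.238, 0.971, -0.001], [0.971, 0.238, -0.0], [-0.0, -0.001, -1.0]]
ft_force: [0.2, -0.5, 0.2]
grip_width: 0.0002
gripper_force: 0.0
```

```bash
python3 caps.py
cat > pred.py <<'E'
from h import *
v=np.load("v.npy")
for w in range(-10,145,10):
    v[3]=np.radians(w);print(w,"or",*[proj(n,pt(v,.121,0,-.024))[0].round(1) for n in("side","top")],"b240",*[proj(n,pt(v,.124,240,-.024))[0].round(1) for n in("side","top")],"b120",*[proj(n,pt(v,.121,120,-.024))[0].round(1) for n in("side","top")])
E
python3 pred.py
```

```text
side or [([321.3, 178.0], 52), ([323.8, 222.1], 17)]
side bl []
top or [([332.0, 203.7], 64)]
top bl [([302.2, 197.9], 62)]
-10 or [311.  184.8] [295.6 199.7] b240 [306.5 258.1] [280.7 213.4] b120 [323.2 213.7] [334.6 203.4]
0 or [312.9 181.4] [301.9 198.7] b240 [305.1 255.2] [276.9 213.1] b120 [322.7 220.1] [332.2 204.7]
10 or [314.8 179.3] [308.2 197.9] b240 [303.9 251.1] [273.8 212.5] b120 [321.9 226.4] [329.  206.1]
20 or [316.5 178.4] [314.3 197.3] b240 [303.1 245.8] [271.5 211.7] b120 [320.9 232.5] [325.2 207.4]
30 or [318.2 178.8] [320. 197.] b240 [302.6 239.4] [270.1 210.8] b120 [319.7 238.4] [320.8 208.6]
40 or [319.7 180.4] [325.1 197.1] b240 [302.4 232.2] [269.8 209.6] b120 [318.4 243.7] [316.1 209.7]
50 or [320.9 183. ] [329.4 197.4] b240 [302.7 224.5] [270.5 208.3] b120 [316.8 248.5] [311.  210.8]
60 or [321.9 186.5] [332.8 197.9] b240 [303.3 216.6] [272.3 206.8] b120 [315.2 252.5] [305.8 211.6]
70 or [322.7 190.9] [335.2 198.7] b240 [304.4 208.7] [275.1 205.3] b120 [313.5 255.7] [300.5 212.3]
80 or [323.2 196. ] [336.5 199.7] b240 [305.7 201.3] [279.  203.8] b120 [311.7 257.8] [295.2 212.9]
90 or [323.5 201.5] [336.9 200.8] b240 [307.3 194.5] [283.8 202.3] b120 [310.  258.8] [290.2 213.2]
100 or [323.5 207.5] [336.2 202.1] b240 [309.  188.7] [289.3 200.8] b120 [308.3 258.6] [285.5 213.3]
110 or [323.2 213.7] [334.6 203.4] b240 [310.9 183.9] [295.4 199.6] b120 [306.7 257.1] [281.2 213.2]
120 or [322.7 220.1] [332.2 204.7] b240 [312.9 180.5] [301.8 198.5] b120 [305.3 254.3] [277.5 212.9]
130 or [321.9 226.4] [329.  206.1] b240 [314.8 178.3] [308.3 197.6] b120 [304.2 250.3] [274.5 212.3]
140 or [320.9 232.5] [325.2 207.4] b240 [316.6 177.4] [314.6 197.1] b120 [303.4 245.1] [272.3 211.6]
```

Touch confirmed that the fingertip contact sits about 20 mm above the reported TCP. The wheel is now at about 120.5°, matching the prediction. Next is the following spoke, at 60° above level.

Call:
{"api": "jog_arm", "payload": {"hand": [0,0,0,0,0], "travel": [[0,0,0.042],[0,0,0.042],[0,0,0.042],[0,0,0.042],[0,0,0]], "yaw": [0,0,0,0,0]}}

```text
time_s: 10.7
position: [0.4823, 0.2635, 0.3638]
tool_rot: [[-0.238, 0.971, 0.006], [0.971, 0.238, 0.002], [0.0, 0.006, -1.0]]
ft_force: [-0.1, 0.3, 0.1]
grip_width: -0.0002
gripper_force: 0.0
```

Call:
{"api": "jog_arm", "payload": {"hand": [0,0,0,0,0], "travel": [[0.009,-0.034,0],[0.008,-0.034,0],[0.008,-0.033,0],[0,0,0],[0,0,-0.018]], "yaw": [0,0,0,0,0]}}

```text
time_s: 11.32
position: [0.5068, 0.1626, 0.3427]
tool_rot: [[-0.237, 0.971, 0.001], [0.971, 0.237, 0.0], [0.0, 0.001, -1.0]]
ft_force: [0.2, -0.1, 0.3]
grip_width: -0.0002
gripper_force: 0.0
```

Call:
{"api": "jog_arm", "payload": {"hand": [0,0,0,0,0], "travel": [[0,0,-0.017],[0,0,0],[-0.0015,0.006,-0.002],[-0.0015,0.006,-0.0025],[-0.0015,0.006,-0.0025]], "yaw": [0,0,0,0,0]}}

```text
time_s: 11.95
position: [0.5021, 0.181, 0.3188]
tool_rot: [[-0.238, 0.971, 0.0], [0.971, 0.238, 0.0], [-0.0, 0.0, -1.0]]
ft_force: [0.1, 0.0, 0.3]
grip_width: -0.0
gripper_force: 0.0
```

```bash
python3 caps.py
```

```text
side or [([325.2, 160.3], 15), ([321.3, 177.9], 53), ([323.8, 222.1], 17)]
side bl [([264.4, 163.6], 15), ([263.5, 173.2], 13), ([304.0, 252.1], 29)]
top or [([332.0, 203.8], 63)]
top bl [([302.6, 197.8], 58)]
```

Call:
{"api": "jog_arm", "payload": {"hand": [0,0,0,0,0], "travel": [[-0.0014,0.0058,-0.003],[-0.0014,0.0056,-0.0032],[-0.0014,0.0056,-0.0033],[-0.0013,0.0053,-0.0037],[-0.0013,0.0053,-0.0038]], "yaw": [0,0,0,0,0]}}

```text
time_s: 12.68
position: [0.4953, 0.2083, 0.3015]
tool_rot: [[-0.238, 0.971, 0.0], [0.971, 0.238, 0.0], [0.0, 0.0, -1.0]]
ft_force: [0.1, -0.5, 2.1]
grip_width: 0.0
gripper_force: 1.1
```

```bash
python3 caps.py
```

```text
side or [([325.1, 160.4], 14), ([321.2, 178.3], 53), ([314.6, 177.1], 21), ([324.5, 213.1], 19)]
side bl []
top or [([334.8, 202.1], 56)]
top bl [([295.6, 198.8], 60)]
```

Call:
{"api": "jog_arm", "payload": {"hand": [0,0,0,0,0], "travel": [[-0.0012,0.005,-0.0042],[-0.0012,0.005,-0.0042],[-0.0012,0.0046,-0.0046],[-0.0011,0.0046,-0.0047],[-0.0011,0.0042,-0.005]], "yaw": [0,0,0,0,0]}}

```text
time_s: 13.4
position: [0.4895, 0.2317, 0.2787]
tool_rot: [[-0.238, 0.971, 0.0], [0.971, 0.238, 0.0], [0.0, 0.0, -1.0]]
ft_force: [0.4, -1.2, 3.1]
grip_width: 0.0001
gripper_force: 1.1
```

Call:
{"api": "jog_arm", "payload": {"hand": [0,0,0,0,0], "travel": [[-0.001,0.0042,-0.0051],[-0.0009,0.0038,-0.0054],[-0.0009,0.0037,-0.0054],[-0.0008,0.0033,-0.0057],[-0.0008,0.0032,-0.0057]], "yaw": [0,0,0,0,0]}}

```text
time_s: 14.02
position: [0.4851, 0.2498, 0.2513]
tool_rot: [[-0.238, 0.971, 0.0], [0.971, 0.238, 0.0], [0.0, 0.0, -1.0]]
ft_force: [-0.9, -0.6, 3.2]
grip_width: -0.0002
gripper_force: 1.1
```

Call:
{"api": "jog_arm", "payload": {"hand": [0,0,0,0,0], "travel": [[-0.0007,0.0028,-0.006],[-0.0007,0.0028,-0.006],[-0.0006,0.0023,-0.0062],[-0.0005,0.0022,-0.0062],[-0.0004,0.0017,-0.0064]], "yaw": [0,0,0,0,0]}}

```text
time_s: 14.65
position: [0.4822, 0.2616, 0.2205]
tool_rot: [[-0.238, 0.971, -0.0], [0.971, 0.238, 0.0], [0.0, 0.0, -1.0]]
ft_force: [-0.5, 0.8, 2.6]
grip_width: -0.0002
gripper_force: 1.2
```

Call:
{"api": "jog_arm", "payload": {"hand": [0,0,0,0,0], "travel": [[-0.0004,0.0017,-0.0064],[-0.0003,0.0012,-0.0065],[-0.0003,0.0012,-0.0066],[-0.0002,0.0006,-0.006],[0,0,0]], "yaw": [0,0,0,0,0]}}

```text
time_s: 15.28
position: [0.4809, 0.2659, 0.1948]
tool_rot: [[-0.238, 0.971, -0.001], [0.971, 0.238, -0.001], [-0.0, -0.001, -1.0]]
ft_force: [-0.1, 0.3, -0.2]
grip_width: -0.0001
gripper_force: 0.0
```

```bash
python3 caps.py
```

```text
side or [([318.8, 180.9], 145)]
side bl [([262.8, 165.5], 14), ([263.2, 173.3], 13), ([314.9, 252.2], 16)]
top or [([333.0, 197.3], 63)]
top bl [([304.6, 214.1], 13)]
```

Call:
{"api": "jog_arm", "payload": {"hand": [0,0,0,0,0], "travel": [[0,0,0.042],[0,0,0.042],[0,0,0.042],[0,0,0.04],[0,0,0]], "yaw": [0,0,0,0,0]}}

```text
time_s: 16.0
position: [0.4817, 0.2661, 0.3643]
tool_rot: [[-0.238, 0.971, 0.006], [0.971, 0.238, 0.002], [0.0, 0.006, -1.0]]
ft_force: [0.6, -0.4, -1.0]
grip_width: 0.0001
gripper_force: 0.0
```

Call:
{"api": "jog_arm", "payload": {"hand": [0,0,0,0,0], "travel": [[0.009,-0.035,0],[0.009,-0.035,0],[0.008,-0.034,0],[0,0,0],[0,0,-0.018]], "yaw": [0,0,0,0,0]}}

```text
time_s: 16.62
position: [0.5072, 0.1622, 0.3433]
tool_rot: [[-0.237, 0.971, 0.001], [0.971, 0.237, 0.0], [-0.0, 0.001, -1.0]]
ft_force: [-0.2, -0.2, -0.7]
grip_width: -0.0002
gripper_force: 0.0
```

Call:
{"api": "jog_arm", "payload": {"hand": [0,0,0,0,0], "travel": [[0,0,-0.017],[0,0,0],[-0.0015,0.006,-0.002],[-0.0015,0.006,-0.0025],[-0.0015,0.006,-0.0025]], "yaw": [0,0,0,0,0]}}

```text
time_s: 17.25
position: [0.5025, 0.1807, 0.3195]
tool_rot: [[-0.238, 0.971, 0.001], [0.971, 0.238, 0.0], [-0.0, 0.001, -1.0]]
ft_force: [-0.6, 0.4, 0.8]
grip_width: -0.0
gripper_force: 0.0
```

Call:
{"api": "jog_arm", "payload": {"hand": [0,0,0,0,0], "travel": [[-0.0014,0.0058,-0.003],[-0.0014,0.0056,-0.0032],[-0.0014,0.0056,-0.0033],[-0.0013,0.0053,-0.0037],[-0.0013,0.0053,-0.0038]], "yaw": [0,0,0,0,0]}}

```text
time_s: 17.88
position: [0.4957, 0.208, 0.3022]
tool_rot: [[-0.238, 0.971, 0.0], [0.971, 0.238, 0.0], [0.0, 0.0, -1.0]]
ft_force: [-0.3, -0.3, 2.6]
grip_width: 0.0001
gripper_force: 1.1
```

```bash
python3 caps.py
```

```text
side or [([325.0, 160.5], 16), ([317.5, 179.3], 133)]
side bl [([264.6, 169.6], 25)]
top or [([329.3, 196.4], 79)]
top bl [([311.3, 212.7], 18)]
```

Wheel at about 50°, as modelled. I'll continue, slowing near the end.

Call:
{"api": "jog_arm", "payload": {"hand": [0,0,0,0,0], "travel": [[-0.0012,0.005,-0.0042],[-0.0012,0.005,-0.0042],[-0.0012,0.0046,-0.0046],[-0.0011,0.0046,-0.0047],[-0.0011,0.0042,-0.005]], "yaw": [0,0,0,0,0]}}

```text
time_s: 18.6
position: [0.4899, 0.2314, 0.2794]
tool_rot: [[-0.238, 0.971, 0.0], [0.971, 0.238, 0.0], [0.0, 0.0, -1.0]]
ft_force: [0.4, -0.5, 3.8]
grip_width: 0.0
gripper_force: 1.1
```

Call:
{"api": "jog_arm", "payload": {"hand": [0,0,0,0,0], "travel": [[-0.001,0.0042,-0.0051],[-0.0009,0.0038,-0.0054],[-0.0009,0.0037,-0.0054],[-0.0008,0.0033,-0.0057],[-0.0008,0.0032,-0.0057]], "yaw": [0,0,0,0,0]}}

```text
time_s: 19.23
position: [0.4855, 0.2495, 0.252]
tool_rot: [[-0.238, 0.971, -0.0], [0.971, 0.238, 0.0], [0.0, -0.0, -1.0]]
ft_force: [-1.4, 0.0, 1.6]
grip_width: -0.0002
gripper_force: 1.1
```

Call:
{"api": "jog_arm", "payload": {"hand": [0,0,0,0,0], "travel": [[-0.0007,0.0028,-0.006],[-0.0007,0.0028,-0.006],[-0.0006,0.0023,-0.0062],[-0.0005,0.0022,-0.0062],[-0.0002,0.0007,-0.003]], "yaw": [0,0,0,0,0]}}

```text
time_s: 19.85
position: [0.4828, 0.2603, 0.2246]
tool_rot: [[-0.238, 0.971, -0.0], [0.971, 0.238, 0.0], [0.0, -0.0, -1.0]]
ft_force: [-0.5, -0.0, 3.6]
grip_width: -0.0
gripper_force: 1.1
```

Call:
{"api": "jog_arm", "payload": {"hand": [0,0,0,0,0], "travel": [[-0.0002,0.0008,-0.003],[-0.0002,0.0008,-0.003],[-0.0002,0.0008,-0.003],[-0.0002,0.0006,-0.003],[-0.0001,0.0005,-0.003]], "yaw": [0,0,0,0,0]}}

```text
time_s: 20.48
position: [0.482, 0.2636, 0.2099]
tool_rot: [[-0.238, 0.971, 0.0], [0.971, 0.238, 0.0], [0.0, 0.0, -1.0]]
ft_force: [-0.4, 1.2, 2.1]
grip_width: 0.0
gripper_force: 1.1
```

Call:
{"api": "jog_arm", "payload": {"hand": [0,0,0,0,0], "travel": [[0,0.0005,-0.002],[0,0.0005,-0.002],[0,0,-0.002],[0,0,-0.002],[0,0,0]], "yaw": [0,0,0,0,0]}}

```text
time_s: 21.1
position: [0.482, 0.2645, 0.2018]
tool_rot: [[-0.238, 0.971, -0.0], [0.971, 0.238, -0.0], [-0.0, -0.0, -1.0]]
ft_force: [-0.5, -0.0, 0.3]
grip_width: -0.0002
gripper_force: 0.3
```

```bash
python3 caps.py
```

```text
side or [([316.0, 179.2], 144)]
side bl [([263.3, 173.2], 13), ([303.2, 250.2], 24)]
top or [([304.6, 197.7], 63)]
top bl [([330.7, 204.7], 52)]
```

Call:
{"api": "jog_arm", "payload": {"hand": [0,0,0,0,0], "travel": [[0,0.0003,-0.002],[0,0.0002,-0.002],[0,0,-0.002],[0,0,-0.002],[0,0,0]], "yaw": [0,0,0,0,0]}}

```text
time_s: 21.82
position: [0.482, 0.2651, 0.1938]
tool_rot: [[-0.238, 0.971, -0.0], [0.971, 0.238, -0.0], [-0.0, -0.0, -1.0]]
ft_force: [-1.0, 0.0, 0.6]
grip_width: 0.0005
gripper_force: 0.1
```

```bash
python3 caps.py
cat > joint.py <<'E'
from h import *
import sys,json
# frames: list of (w0deg, [(cam,cap,u,v)])   cap angle 0 orange,120,240
F=[(141,[("top",0,325.8,207.8),("top",240,314.8,196.3),("top",120,271.5,211),("side",0,321.8,233.9),("side",120,302.6,240.8)]),
(120.5,[("top",0,332,203.7),("top",240,302.3,197.9),("side",120,304,252.1)]),
(110,[("top",0,334.8,202.1),("top",240,295.6,198.8)]),
(61,[("top",0,333,197.3),("side",0,318.8,180.9)]),
(50,[("top",0,329.3,196.4),("side",0,317.5,179.3)]),
(4.5,[("top",0,304.6,197.7),("side",0,316,179.2),("top",120,330.7,204.7),("side",240,303.2,250.2)])]+eval(sys.argv[1])
def f(p):
    r=[(p[0]-.511)/.003*.5,(p[1]-.129)/.003*.5]
    for i,(w,o) in enumerate(F):
        v=[*p[:3],p[5+i]]
        for n,a,u,vv in o:
            P=pt(v,p[3],a,-.024)
            r+=list(proj(n,P)[0]-[u,vv])
    return np.array(r)
r=least_squares(f,[.511,.129,.241,.122,0]+[np.radians(w) for w,_ in F],loss='soft_l1')
print(r.x[:4],np.degrees(r.x[5:]).round(2));print(f(r.x).round(1)[2:])
E
python3 joint.py "[]"
```

```text
side or [([315.7, 179.4], 143)]
side bl [([263.5, 173.2], 13), ([302.2, 251.5], 14)]
top or [([302.7, 198.1], 64)]
top bl [([331.6, 203.9], 55)]
[0.51397245 0.12770681 0.23977154 0.12216112] [142.17 121.22 109.42  51.03  45.     6.56]
[-0.9 -0.8  1.4  0.   0.6 -0.3 -1.6 -0.3 -0.2  2.8  0.5  0.5  0.8 -0.3
  0.4  1.6  0.7  0.5  0.1  0.1 -2.5 -0.7  1.7  1.8 -1.3 -0.1  2.3  1.6
  1.9 -0.5 -2.5 -0.   0.1  0.2  0.5  1.4]
```

```bash
sed -i 's/,("side",0,318.8,180.9)//;s/,("side",0,317.5,179.3)//;s/("side",0,316,179.2),//' joint.py; python3 joint.py '[(3,[("top",0,302.7,198.1),("top",120,331.6,203.9),("side",240,302.8,251.5)])]'
```

```text
[0.51508723 0.12749113 0.22749858 0.11734314] [142.59 119.93 108.32  62.    50.42   4.26   1.02]
[-1.8 -0.9  1.1  0.2  1.7 -1.3 -2.  -0.7 -0.6  1.3 -0.1  0.4  0.1 -0.1
  0.2  0.5 -0.3  0.5 -0.2  0.1 -0.1  0.3 -0.1  0.5  0.5 -0.3 -0.1 -0.1
  0.4  0.8  0.4 -0.4 -0.   0.3  1.2  0.7]
```

Call:
{"api": "jog_arm", "payload": {"hand": [0,0,0,0,0], "travel": [[0,0,-0.001],[0,0,-0.001],[0,0,-0.001],[0,0,0],[0,0,0]], "yaw": [0,0,0,0,0]}}

```text
time_s: 22.55
position: [0.482, 0.2651, 0.191]
tool_rot: [[-0.238, 0.971, -0.0], [0.971, 0.238, 0.0], [0.0, 0.0, -1.0]]
ft_force: [-0.9, 1.0, 1.5]
grip_width: 0.0
gripper_force: 0.5
```

Call:
{"api": "jog_arm", "payload": {"hand": [0,0,0,0,0], "travel": [[0,0,0.01],[0,0.04,0.04],[0,0.04,0.04],[0,0.04,0.04],[0,0.04,0.04]], "yaw": [0,0,0,0,0]}}

```text
time_s: 23.18
position: [0.4815, 0.426, 0.3632]
tool_rot: [[-0.237, 0.971, 0.001], [0.971, 0.237, 0.0], [0.0, 0.001, -1.0]]
ft_force: [0.3, 0.5, 0.1]
grip_width: 0.0006
gripper_force: 0.0
```

Call:
{"api": "jog_arm", "payload": {"hand": [0,0,0,0,0], "travel": [[-0.04,0,0],[-0.04,0,0],[-0.04,0,0],[0,0,0],[0,0,0]], "yaw": [0,0,0,0,0]}}

```text
time_s: 23.8
position: [0.3624, 0.425, 0.3613]
tool_rot: [[-0.238, 0.971, 0.001], [0.971, 0.238, 0.0], [-0.0, 0.001, -1.0]]
ft_force: [0.4, -0.0, -0.6]
grip_width: 0.0002
gripper_force: 0.0
```

```bash
python3 caps.py
python3 - <<'E'
import cv2,numpy as np
from rig import env
s=env.get_image("side")[:,:,::-1];t=env.get_image("top")[:,:,::-1]
o=np.zeros((600,800,3),np.uint8)
o[:600,:240]=cv2.resize(s[155:275,282:330],(240,600),interpolation=cv2.INTER_CUBIC)
b=cv2.resize(t[160:225,252:352],None,fx=5.5,fy=5.5,interpolation=cv2.INTER_CUBIC);o[:b.shape[0],245:245+b.shape[1]]=b
cv2.imwrite("pics/fin.png",o)
E
```

```text
side or [([325.2, 160.4], 16), ([307.7, 180.3], 21), ([321.8, 182.4], 25)]
side bl [([303.7, 252.1], 34)]
top or [([302.4, 198.0], 76)]
top bl [([331.8, 203.7], 54), ([276.6, 212.5], 55)]
```

View pics/fin.png

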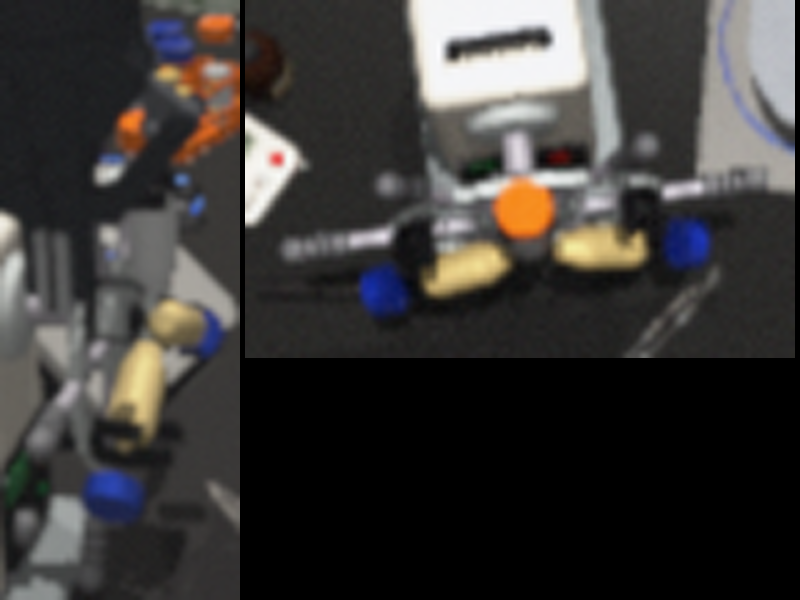

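```bash
python3 joint.py '[(1,[("top",0,302.4,198.0),("top",120,331.8,203.7),("top",240,276.6,212.5),("side",240,303.7,252.1)])]'
python3 - <<'E'
from h import *
from scipy.optimize import least_squares
def T(u,v): return (240+u/6,135+v/6)
obs=[("top",T(270,268),lambda v:hp(v,.068,.056,.252)),("top",T(444,250),lambda v:hp(v,.068,-.056,.252)),
("top",(302.4,198.0),lambda v:pt(v,.126,0,-.024)),("top",(331.8,203.7),lambda v:pt(v,.121,120,-.024)),("top",(276.6,212.5),lambda v:pt(v,.121,240,-.024)),
("top",(259.3,205.1),lambda v:pt(v,.165,270,0)),("top",(346.9,192.4),lambda v:pt(v,.165,90,0)),("side",(303.7,252.1),lambda v:pt(v,.121,240,-.024))]
f=lambda v:np.concatenate([proj(n,g(v))[0]-p for n,p,g in obs])
r=least_squares(f,[.51,.129,.24,0]);J=np.linalg.inv(r.jac.T@r.jac)
print(r.x,np.degrees(r.x[3]),np.degrees(J[3,3]**.5),f(r.x).round(1))
E
```

```text
[0.51428007 0.1285981  0.23558261 0.11916706] [142.44 120.7  109.09  61.65  50.23   4.9    1.42]
[-1.7 -0.9  0.9  0.2  1.  -0.7 -1.9 -0.4 -0.4  2.1 -0.2  0.4  0.3 -0.1
  0.3  1.  -0.3  0.5 -0.2  0.1 -0.   0.1 -0.   0.3  0.6 -0.3 -0.2 -0.
  0.6  1.4  0.6 -0.3 -0.2  0.5  1.  -0.8  0.5  0.8]
[0.51282718 0.12914942 0.23934679 0.03163273] 1.8124221270639589 1.1095323152831276 [-1.  -0.1  1.2 -1.7  0.6 -0.4 -0.1  0.8  0.3 -0.2 -1.3  0.1  0.7  0.2
  0.8  1.4]
```

Three independent estimates put the wheel 1 to 1.5° short. One small nudge of about 2 mm more, then I'll retreat.

Call:
{"api": "jog_arm", "payload": {"hand": [0,0,0,0,0], "travel": [[0.04,0,0],[0.04,0,0],[0.04,0,0],[0,0,0],[0,0,0]], "yaw": [0,0,0,0,0]}}

```text
time_s: 24.62
position: [0.482, 0.425, 0.3608]
tool_rot: [[-0.237, 0.971, -0.001], [0.971, 0.237, -0.0], [0.0, -0.001, -1.0]]
ft_force: [-0.8, -0.2, 0.7]
grip_width: 0.0002
gripper_force: 0.0
```

Call:
{"api": "jog_arm", "payload": {"hand": [0,0,0,0,0], "travel": [[0,-0.04,-0.04],[0,-0.04,-0.04],[0,-0.04,-0.04],[0,-0.04,-0.035],[0,0,0]], "yaw": [0,0,0,0,0]}}

```text
time_s: 25.25
position: [0.4801, 0.2632, 0.2046]
tool_rot: [[-0.236, 0.972, -0.004], [0.972, 0.236, -0.001], [-0.0, -0.004, -1.0]]
ft_force: [-0.0, -0.2, 1.0]
grip_width: 0.0001
gripper_force: 0.0
```

Call:
{"api": "jog_arm", "payload": {"hand": [0,0,0,0,0], "travel": [[0,0,-0.005],[0,0,-0.005],[0,0,-0.002],[0,0,-0.001],[0,0,-0.001]], "yaw": [0,0,0,0,0]}}

```text
time_s: 25.88
position: [0.482, 0.2653, 0.1921]
tool_rot: [[-0.238, 0.971, 0.0], [0.971, 0.238, 0.0], [0.0, 0.0, -1.0]]
ft_force: [0.1, -0.3, 0.3]
grip_width: -0.0002
gripper_force: 0.0
```

Call:
{"api": "jog_arm", "payload": {"hand": [0,0,0,0,0], "travel": [[0,0,-0.001],[0,0,-0.001],[0,0,-0.001],[0,0,0],[0,0,0]], "yaw": [0,0,0,0,0]}}

```text
time_s: 26.5
position: [0.482, 0.2652, 0.1891]
tool_rot: [[-0.238, 0.971, 0.0], [0.971, 0.238, 0.0], [0.0, 0.0, -1.0]]
ft_force: [-1.1, 1.5, 2.0]
grip_width: -0.0003
gripper_force: 0.8
```

```bash
python3 caps.py
```

```text
side or [([315.3, 179.8], 146)]
side bl [([263.1, 173.3], 15)]
top or [([301.8, 198.1], 76)]
top bl [([331.8, 203.6], 54), ([279.3, 212.4], 13)]
```

Call:
{"api": "jog_arm", "payload": {"hand": [0,0,0,0,0], "travel": [[0,0,0.01],[0,0.04,0.04],[0,0.04,0.04],[0,0.04,0.04],[0,0,0]], "yaw": [0,0,0,0,0]}}

```text
time_s: 27.22
position: [0.4821, 0.3873, 0.3221]
tool_rot: [[-0.24, 0.971, 0.005], [0.971, 0.24, 0.003], [0.001, 0.006, -1.0]]
ft_force: [-0.3, -1.3, 0.0]
grip_width: 0.0002
gripper_force: 0.0
```

Call:
{"api": "jog_arm", "payload": {"hand": [0,0,0,0,0], "travel": [[0,0,0],[0,0,0],[0,0,0],[0,0,0],[0,0,0]], "yaw": [0,0,0,0,0]}}

```text
time_s: 27.85
position: [0.482, 0.3849, 0.319]
tool_rot: [[-0.237, 0.971, -0.0], [0.971, 0.237, -0.0], [-0.0, -0.0, -1.0]]
ft_force: [0.1, -0.8, -0.1]
grip_width: -0.0002
gripper_force: 0.0
```

```bash
python3 caps.py; python3 -c "
from rig import env
print(env.close_job())"
```

```text
side or [([325.2, 160.3], 15), ([315.4, 179.6], 151)]
side bl [([304.0, 252.6], 35)]
top or [([301.7, 198.0], 73)]
top bl [([331.7, 203.7], 56), ([276.9, 212.4], 55)]
the job is handed in; nothing more can be done
None
```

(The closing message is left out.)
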